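# Shim the rocking hand press

### The arm

A 6-joint arm with a two-finger parallel gripper is mounted at the origin on the work surface; the furniture and walls round the work are solid. World frame = base frame: x ahead of the robot, y to its left, z up, the work surface at z = 0. Lengths are in m, angles in rad, forces in N, time in s.
With the tool pointing down it reaches from about 0.425 to 0.95 m from the base axis. Payload 3.5 kg.
Tool frame: the origin (TCP) lies between the finger pads; the fingertips stand 14 mm ahead of it and the grasp point (between the pads) lies 5 mm behind it (ctrl.tip_extent is the distance from the TCP to the fingertips, in m); x points along the fingers, z is the direction in which the jaws open and shut, and the axes are right-handed (so a half turn about x gives the same grasp; the last joint's range is limited). The gripper opens to 85 mm and grips with 20 to 120 N. Pads are 22 mm wide; open, the fingers measure 114 mm over their backs; the gripper's body (76 mm by 85 mm) begins 54 mm behind the grasp point. The pads swing forward as they close: fully open they stand 13 mm farther back than shut.
Start: joints at [-1.459, 0.286, 1.577, -0, 1.279, -0.15], TCP at [0.175, -0.652, 0.218] pointing down, gripper open.
Joint ranges: [-2.77, 2.77], [-0.9, 2.22], [0.21, 2.48], [-1.53, 4.67], [0.24, 2.81], [-2.84, 2.84]. Speed limits (rad/s): [2.79, 2.79, 3.14, 3.14, 3.14, 3.14].

### API

Orientations are given as a unit quaternion [x, y, z, w].
In Python, from plant import ctrl gives the robot as it stands.
- The arm moves only by the tool move_arm, never from a script. Its argument "commands" is one flat list of numbers, 4 for each row, row after row: the shift along the tool's x, y, z in units of 25 mm (1.0 is 25 mm), then the turn about the tool's x in units of 5 degrees (1.0 is 5 degrees). A call has 1 to 20 rows; each row shifts and turns the commanded pose from where the row before left it, along the tool's axes as they then stand; what a row does not reach is not made up. A row lasts 1/8 s, in which the tool goes at most 62.5 mm and 10.7 degrees, less where a joint would pass 70% of its speed; a pose out of reach is approached as far as the arm can. A call is refused whole if a number of a shift passes 1 or a number of a turn 1, either way. A call with a gripper value outside its range is refused whole. "jaw" is the finger opening in mm, from 0 to 85.4, set as the call begins (left out, the last holds). The fingers move at their own pace and stop on an object; "force" is the grip in N (left out, the last holds). Time passes only in rows, so rows that do not move let the fingers close. It gives the time, the measured TCP pose, the force and the opening at its end, in the units of the state.
- ctrl.get_state(): the state, without advancing time (a new reading comes with each control period).
- ctrl.read_camera(name): name is "scene" or "top" or "wrist"; returns the picture (400x640x3 uint8, red, green, blue); there is no depth.
- ctrl.get_calibration(name): a dict with "camera_matrix" (3x3 intrinsics, pixels), "camera_from_world" (4x4, takes a point from world to camera coordinates); the wrist camera has in their place "mount" (4x4, takes a point from camera to tool coordinates, whose origin is the TCP and whose axes are the tool frame's). Camera axes: x right, y down, z forward; pixel columns grow to the right and rows downward; lengths in m; the calibration is good to about 2 mm. A picture is of the moment at which its call begins: read the wrist's pose just before it. get_calibration takes no time and is no camera call.
- ctrl.sign_off(): hands the job in, once; it reports no verdict.
The state is a dict: "time": time; "qpos": joint angles; "dq": joint speeds; "joint_efforts": joint torques, N m; "eef_pos": TCP position; "tcp_rot": TCP orientation; "contact_force": force on the tool from outside, world axes, zero at the start; "wrist_torque": the same for the moment, N m; "opening": opening from 0.0 (shut) to 1.0 (fully open).
Only numpy, scipy, OpenCV 4.12 (cv2) and the standard library are available. Lean on these libraries where they do the work, as an engineer would, in place of code of your own. Each camera call takes 0.05 s, during which the arm holds its last target.

### The job

The hand press on the bench rocks because its front left foot is too short to reach the bench. Slide the flat packer under that foot so that it lies flat on the bench, then slide the tapered shim, thin end first, in on top of the packer until it is just snug and all four feet bear: do not drive it so far that the front right foot lifts. Go gently, without shoving or tilting the press, leave both shims in place, and leave the tin, the thread spool and the tape measure where they are.

Things in the scene. Friction and masses are not known exactly. Their poses are not given: they have to be found in the camera images.
- press: grey cast hand press, about 3 kg, loose on the bench: base plate 126x150 mm, underside 37 mm, top 51 mm above the bench; column at the back, head and lever up to 290 mm high. Domed rubber feet (24 mm across, dome radius 12 mm) at x = +-50, y = +-60 mm. Origin at bench level under the middle of the base; x points from its front (robot side) to its back, y to its left
- foot_spot (a point): point on the bench right under the middle of the short front left foot (fixed to the press). That foot hangs clear by a gap that no pose shows, 14 to 20.5 mm. Its rubber gives about 1 mm for each 6 N. It carries nothing at first; 3 to 4 N on it is a snug fit, from about 6 N the front right foot starts to lift
- front_right_foot: the front right rubber foot, beside the short one; origin at the lowest point of its dome, which rests on the bench
- packer: flat plywood packer 130x40x10 mm, lying flat; origin at the centre of its underside, x along its length, z up
- wedge: tapered wooden shim, 28 mm wide, 108 mm long. Origin at the underside below the middle of its grip block (28x28 mm, 26 mm high); x points to the thin end. 13 mm thick up to x = 34 mm, then tapers evenly to 2 mm at x = 94 mm. Alone too thin for the gap; on the packer it fills it. The push to slide it in rises by about 1 N per mm once it bites; 4 to 5 N is snug
- thread_spool: bystander: wooden spool of thread, 46 mm across, 55 mm high; origin at the centre of its underside
- tin: bystander: round tin, 72 mm across, 44 mm high; origin at the centre of its underside
- tape: bystander: rolled tape measure, 62x79x15 mm; origin at its underside
Not all that is in view belongs to the job. Several things have the shape of the wedge; the one meant has the colours described above.

How it is judged:
By the outcome, as a careful person would: the job done as asked, in the order asked, and still so for the second after the job is handed in, with the robot touching nothing.
It also fails if it takes over 72 s, if anything falls off the work surface, if the arm or the gripper's body presses on something with over 40 N, if the wrist force passes 120 N, or if a joint passes its speed limit or range.

## Working session

There is one attempt and no reset: what is moved stays moved. The work goes in short steps, Python scripts to look and compute and a tool call to move; the robot and the scene stay as the last step left them, time stands still between calls to the robot, and variables do not carry over. Pictures are saved under pics/ and viewed, and the job is handed in when it is done.

Besides the shell and the picture viewer there is one more tool, called as name(argument=value, ...), one argument or row to a line, values as JSON. move_arm: Moves the arm, as the interface text tells. Its arguments: {"type":"object","properties":{"commands":{"type":"array"},"jaw":{"type":"number"},"force":{"type":"number"}},"required":["commands"]}

```bash
ls; mkdir -p pics
python3 - <<'E'
from plant import ctrl
import cv2,numpy as np
np.set_printoptions(precision=4,suppress=True)
for n in ['scene','top','wrist']:
    im=ctrl.read_camera(n); cv2.imwrite(f'pics/{n}0.png',im[:,:,::-1])
    c=ctrl.get_calibration(n); print(n,{k:np.array(v) for k,v in c.items()})
print(ctrl.get_state())
E
```

```text
pics
scene {'camera_matrix': array([[499.8679,   0.    , 316.5316],
       [  0.    , 499.8679, 200.0836],
       [  0.    ,   0.    ,   1.    ]]), 'camera_from_world': array([[-0.9795, -0.2013,  0.0085,  0.5088],
       [-0.0903,  0.4009, -0.9117,  0.0861],
       [ 0.1801, -0.8937, -0.4109,  1.1173],
       [ 0.    ,  0.    ,  0.    ,  1.    ]])}
top {'camera_matrix': array([[425.9293,   0.    , 320.7557],
       [  0.    , 425.9293, 204.0729],
       [  0.    ,   0.    ,   1.    ]]), 'camera_from_world': array([[-0.0262, -0.9997, -0.0023,  0.0274],
       [-0.9939,  0.0263, -0.1069,  0.5204],
       [ 0.1069, -0.0005, -0.9943,  1.1179],
       [ 0.    ,  0.    ,  0.    ,  1.    ]])}
wrist {'camera_matrix': array([[319.9339,   0.    , 312.139 ],
       [  0.    , 319.9339, 192.7139],
       [  0.    ,   0.    ,   1.    ]]), 'mount': array([[ 0.0004, -0.3199,  0.9474, -0.1544],
       [-0.0001, -0.9474, -0.3199,  0.0831],
       [ 1.    , -0.    , -0.0004,  0.0006],
       [ 0.    ,  0.    ,  0.    ,  1.    ]])}
{'time': 0.15, 'qpos': array([-1.459 ,  0.287 ,  1.5778, -0.    ,  1.2786, -0.15  ]), 'dq': array([-0.0019, -0.0039, -0.0021, -0.0005, -0.0012,  0.0011]), 'joint_efforts': array([ -0.    , -40.6605, -29.3141,  -0.0002,   0.004 ,  -0.    ]), 'eef_pos': array([ 0.1747, -0.6514,  0.2171]), 'tcp_rot': array([ 0.4309,  0.5615, -0.43  ,  0.5605]), 'contact_force': array([ 0.4026, -0.2702, -0.3296]), 'wrist_torque': array([ 0.0152, -0.005 , -0.0045]), 'opening': 1.001071871967587}
```

View pics/scene0.png

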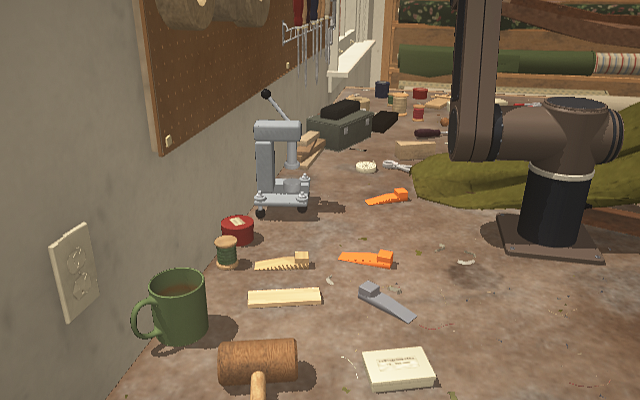

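View pics/top0.png

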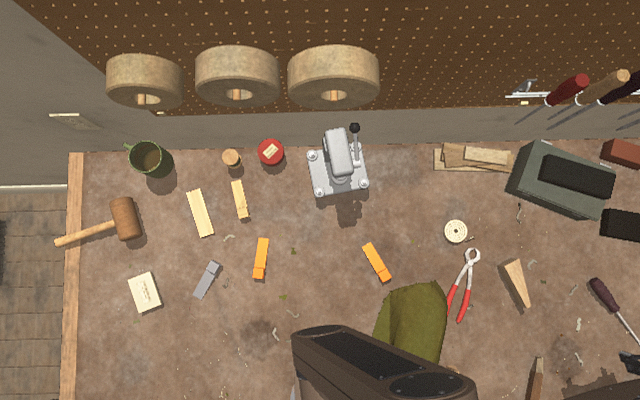

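View pics/wrist0.png

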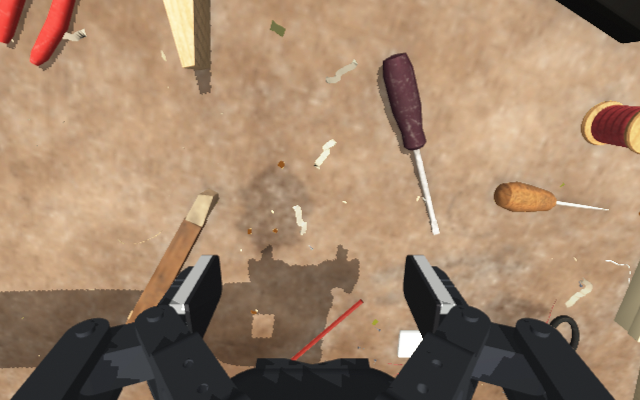

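```bash
cat > h.py <<'E'
import numpy as np,cv2
from scipy.spatial.transform import Rotation as R
np.set_printoptions(precision=4,suppress=True)
def cam(ctrl,n,st=None):
    c=ctrl.get_calibration(n);K=np.array(c['camera_matrix'])
    if n=='wrist':
        T=np.eye(4);T[:3,:3]=R.from_quat(st['tcp_rot']).as_matrix();T[:3,3]=st['eef_pos']
        return K,np.linalg.inv(T@np.array(c['mount']))
    return K,np.array(c['camera_from_world'])
def proj(KM,p):
    K,M=KM;p=np.atleast_2d(p);q=(M[:3,:3]@p.T).T+M[:3,3];u=(K@q.T).T;return u[:,:2]/u[:,2:]
def onz(KM,uv,z):
    K,M=KM;C=-M[:3,:3].T@M[:3,3];d=M[:3,:3].T@np.linalg.inv(K)@np.array([uv[0],uv[1],1.]);return C+d*(z-C[2])/d[2]
def tri(kms,uvs):
    A=[];b=[]
    for (K,M),uv in zip(kms,uvs):
        C=-M[:3,:3].T@M[:3,3];d=M[:3,:3].T@np.linalg.inv(K)@np.array([uv[0],uv[1],1.]);d/=np.linalg.norm(d)
        P=np.eye(3)-np.outer(d,d);A.append(P);b.append(P@C)
    A=np.vstack(A);b=np.hstack(b);x=np.linalg.lstsq(A,b,rcond=None)[0];return x,np.linalg.norm(A@x-b)
E
python3 - <<'E'
import cv2
t=cv2.imread('pics/top0.png');s=cv2.imread('pics/scene0.png')
cv2.imwrite('pics/t1.png',cv2.resize(t[130:310,110:400],(800,497),interpolation=cv2.INTER_CUBIC))
cv2.imwrite('pics/s1.png',cv2.resize(s[80:340,200:430],(530,600),interpolation=cv2.INTER_CUBIC))
E
```

```text
(no output)
```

View pics/t1.png

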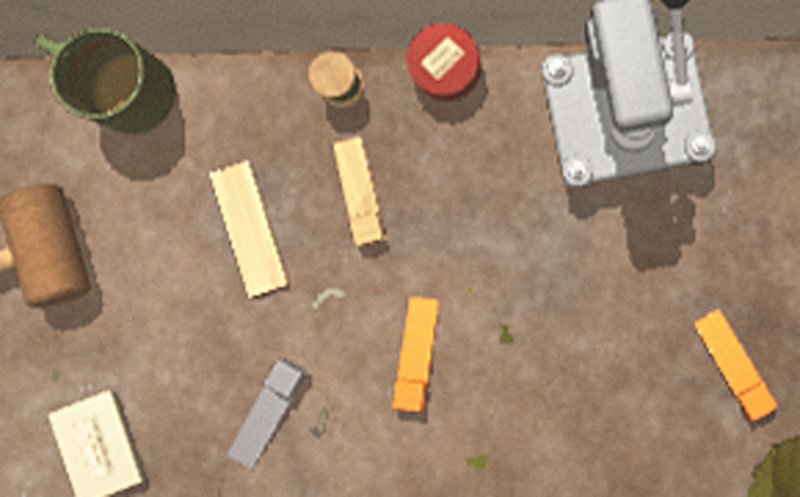

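View pics/s1.png

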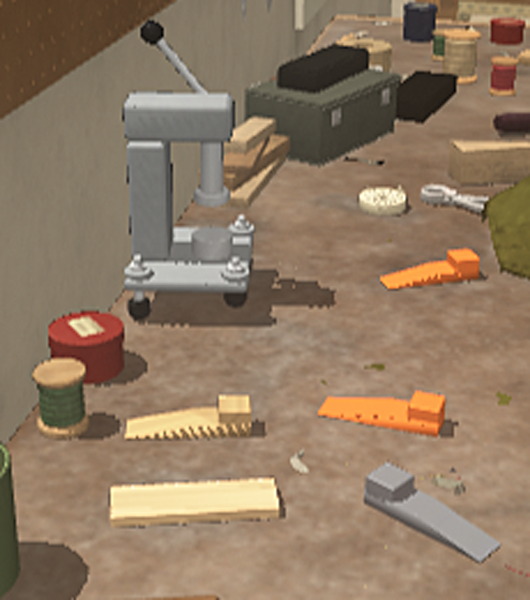

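Run:
```python
from h import *
from plant import ctrl
k=cam(ctrl,'top');s=cam(ctrl,'scene')
sc=290/800
def T(x,y): return (110+x*sc,130+y*sc)
print('packer',[onz(k,T(*p),.01)[:2] for p in [(211,171),(247,161),(287,287),(250,297)]])
print('wedge thin',[onz(k,T(*p),.002)[:2] for p in [(334,141),(361,138)]],'grip top',[onz(k,T(*p),.026)[:2] for p in [(357,245),(383,239)]])
print('press base',[onz(k,T(*p),.051)[:2] for p in [(567,187),(715,160),(548,85)]])
print('tin',onz(k,T(443,60),.044),'spool',onz(k,T(335,78),.055), 'mug',onz(k,T(98,72),.08))
print('round',onz(k,(455,231),.015),'orange',onz(k,T(415,300),.01),onz(k,T(408,412),.02))
S=lambda x,y:(200+x*230/530,80+y*260/600)
print('scene feet FL?',onz(s,S(235,305),.017),'BL',onz(s,S(139,317),.0))
# wall
print(onz(k,(270,148),0))
```

```text
packer [array([0.5659, 0.3809]), array([0.575 , 0.3452]), array([0.4487, 0.3053]), array([0.4399, 0.3416])]
wedge thin [array([0.5942, 0.2602]), array([0.5965, 0.2331])] grip top [array([0.4871, 0.2331]), array([0.4923, 0.2078])]
press base [array([0.5355, 0.027 ]), array([ 0.5578, -0.1155]), array([0.6352, 0.0429])]
tin [0.6642 0.1448 0.044 ] spool [0.6467 0.2478 0.055 ] mug [0.6528 0.466  0.08  ]
round [ 0.4396 -0.3468  0.015 ] orange [0.4327 0.1795 0.01  ] [0.3249 0.186  0.02  ]
scene feet FL? [0.551  0.0199 0.017 ] BL [0.6503 0.0354 0.    ]
[0.6853 0.1514 0.    ]
```

```bash
cat >> h.py <<'E'
def shift(st,dw):
    "world displacement -> tool units"
    return R.from_quat(st['tcp_rot']).as_matrix().T@np.array(dw)/.025
E
python3 - <<'E'
from h import *
from plant import ctrl
st=ctrl.get_state();print(R.from_quat(st['tcp_rot']).as_matrix())
k=cam(ctrl,'top');sc=290/800
T=lambda x,y:(110+x*sc,130+y*sc)
for z in (.2,.25,.28): print(onz(k,T(618,130),z),onz(k,T(672,118),z))
print(shift(st,[0.475-.175,0.30+.652,0.03]))
E
```

```text
[[-0.0002  0.9659  0.2589]
 [ 0.0019  0.2589 -0.9659]
 [-1.      0.0003 -0.0018]]
[ 0.5639 -0.0184  0.2   ] [ 0.5728 -0.0637  0.2   ]
[ 0.5553 -0.0167  0.25  ] [ 0.5638 -0.0597  0.25  ]
[ 0.5502 -0.0157  0.28  ] [ 0.5584 -0.0572  0.28  ]
[ -1.132   21.4488 -33.6778]
```

```bash
cat >> h.py <<'E'
def yawy(st):
    m=R.from_quat(st['tcp_rot']).as_matrix();return np.degrees(np.arctan2(m[1,1],m[0,1]))
def plan(p0,y0,wps,q=0.05,vmax=.98):
    """wps: list of (pos,yaw_y deg); straight segments, rounded rows, tracked with accumulated rounding. tool x=down,y yaw,z=yaw-90"""
    p=np.array(p0,float);y=float(y0);rows=[]
    for P,Y in wps:
        P=np.array(P,float)
        n=int(np.ceil(max(np.abs(P-p).max()/.025/vmax, np.linalg.norm((P-p)[:2])/.025/vmax, abs(Y-y)/5/vmax,1)))
        for i in range(n):
            k=n-i;a=np.radians(y);ey=np.array([np.cos(a),np.sin(a),0]);ez=np.array([np.sin(a),-np.cos(a),0])
            d=(P-p)/k/.025
            r=[-d[2],d@ey,d@ez,-(Y-y)/k/5]
            r=[float(np.clip(round(v/q)*q,-1,1)) for v in r]
            p=p+.025*(r[0]*np.array([0,0,-1])+r[1]*ey+r[2]*ez);y-=5*r[3]
            rows.append([round(v,3)+0. for v in r])
    for j in range(0,len(rows),20):
        print(str(sum(rows[j:j+20],[])).replace(' ',''))
    print('end',p,y,len(rows)/8,'s')
E
python3 - <<'E'
from h import *
from plant import ctrl
st=ctrl.get_state()
plan(st['eef_pos'],yawy(st),[((.42,-.2,.25),100),((.43,.05,.25),150),((.47,.30,.17),197)])
E
```

```text
[-0.05,0.65,-0.7,-0.8,-0.05,0.7,-0.65,-0.8,-0.05,0.75,-0.6,-0.8,-0.05,0.8,-0.55,-0.8,-0.05,0.85,-0.5,-0.8,-0.05,0.9,-0.45,-0.8,-0.05,0.9,-0.35,-0.8,-0.05,0.95,-0.3,-0.8,-0.05,0.95,-0.25,-0.8,-0.05,0.95,-0.2,-0.8,-0.05,1.0,-0.1,-0.8,-0.1,1.0,-0.05,-0.8,-0.05,1.0,0.05,-0.8,-0.1,0.95,0.1,-0.8,-0.05,0.95,0.15,-0.85,-0.1,0.95,0.25,-0.8,-0.05,0.95,0.3,-0.85,-0.1,0.9,0.35,-0.8,-0.05,0.9,0.4,-0.85,-0.1,0.85,0.5,-0.8]
[-0.05,0.8,0.55,-0.85,0.0,0.9,0.2,-0.9,0.0,0.85,0.25,-0.9,0.0,0.85,0.35,-0.9,0.0,0.8,0.4,-0.9,0.0,0.8,0.45,-0.9,0.0,0.75,0.5,-0.9,0.0,0.7,0.6,-0.9,0.0,0.65,0.65,-0.9,0.0,0.6,0.65,-0.95,0.0,0.55,0.75,-0.9,0.0,0.5,0.75,-0.95,0.3,0.35,0.85,-0.85,0.3,0.25,0.9,-0.85,0.3,0.2,0.9,-0.85,0.3,0.15,0.9,-0.85,0.3,0.05,0.9,-0.85,0.3,0.0,0.9,-0.85,0.3,-0.1,0.9,-0.85,0.25,-0.15,0.9,-0.85]
[0.3,-0.2,0.9,-0.85,0.25,-0.3,0.9,-0.85,0.3,-0.3,0.9,-0.9]
end [0.4694 0.3    0.1696] 197.00255349063937 5.375 s
```

move_arm(
  commands=[-0.05,0.65,-0.7,-0.8,-0.05,0.7,-0.65,-0.8,-0.05,0.75,-0.6,-0.8,-0.05,0.8,-0.55,-0.8,-0.05,0.85,-0.5,-0.8,-0.05,0.9,-0.45,-0.8,-0.05,0.9,-0.35,-0.8,-0.05,0.95,-0.3,-0.8,-0.05,0.95,-0.25,-0.8,-0.05,0.95,-0.2,-0.8,-0.05,1.0,-0.1,-0.8,-0.1,1.0,-0.05,-0.8,-0.05,1.0,0.05,-0.8,-0.1,0.95,0.1,-0.8,-0.05,0.95,0.15,-0.85,-0.1,0.95,0.25,-0.8,-0.05,0.95,0.3,-0.85,-0.1,0.9,0.35,-0.8,-0.05,0.9,0.4,-0.85,-0.1,0.85,0.5,-0.8],
)

```text
time: 2.65
eef_pos: [0.4084, -0.22, 0.2495]
tcp_rot: [-0.037, 0.706, 0.037, 0.706]
contact_force: [0.1, -0.2, -0.6]
opening: 0.999
```

move_arm(
  commands=[-0.05,0.8,0.55,-0.85,0.0,0.9,0.2,-0.9,0.0,0.85,0.25,-0.9,0.0,0.85,0.35,-0.9,0.0,0.8,0.4,-0.9,0.0,0.8,0.45,-0.9,0.0,0.75,0.5,-0.9,0.0,0.7,0.6,-0.9,0.0,0.65,0.65,-0.9,0.0,0.6,0.65,-0.95,0.0,0.55,0.75,-0.9,0.0,0.5,0.75,-0.95,0.3,0.35,0.85,-0.85,0.3,0.25,0.9,-0.85,0.3,0.2,0.9,-0.85,0.3,0.15,0.9,-0.85,0.3,0.05,0.9,-0.85,0.3,0.0,0.9,-0.85,0.3,-0.1,0.9,-0.85,0.25,-0.15,0.9,-0.85],
)

```text
time: 5.15
eef_pos: [0.4588, 0.231, 0.1918]
tcp_rot: [-0.518, 0.481, 0.518, 0.481]
contact_force: [-0.5, 0.3, 0.6]
opening: 1.001
```

move_arm(
  commands=[0.3,-0.2,0.9,-0.85,0.25,-0.3,0.9,-0.85,0.3,-0.3,0.9,-0.9,0,0,0,0,0,0,0,0],
)

```text
time: 5.78
eef_pos: [0.4691, 0.2993, 0.1709]
tcp_rot: [0.569, -0.421, -0.568, -0.42]
contact_force: [-0.3, -0.4, -0.5]
opening: 1.002
```

```bash
cat > snap.py <<'E'
import sys,pickle
from h import *
from plant import ctrl
for n in sys.argv[2:]:
    st=ctrl.get_state();im=ctrl.read_camera(n)
    cv2.imwrite(f'pics/{n}_{sys.argv[1]}.png',im[:,:,::-1]);pickle.dump((st,cam(ctrl,n,st)),open(f'pics/{n}_{sys.argv[1]}.pkl','wb'))
print(st['time'],st['eef_pos'],yawy(st),st['qpos'],st['contact_force'],st['opening'],R.from_quat(st['tcp_rot']).as_matrix()[:,0])
E
python3 snap.py 1 wrist
```

```text
5.775 [0.4691 0.2993 0.1709] -162.9781187055819 [ 0.3859  0.0707  1.9136 -0.0004  1.1574 -1.4819] [-0.3094 -0.4139 -0.4722] 1.002087693672231 [ 0.     -0.0004 -1.    ]
```

View pics/wrist_1.png

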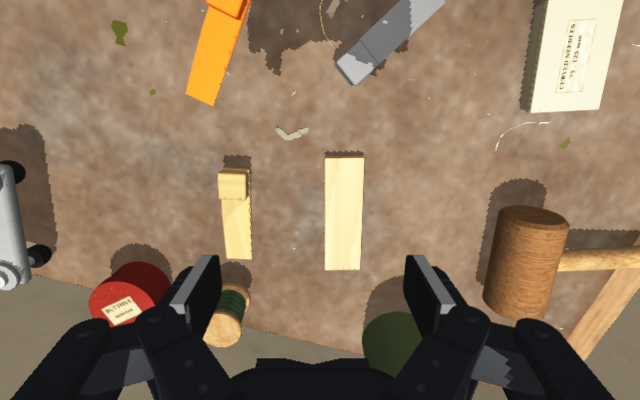

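Run:
```python
import cv2
w=cv2.imread('pics/wrist_1.png')
cv2.imwrite('pics/w1c.png',cv2.resize(w[140:290,200:400],(800,600),interpolation=cv2.INTER_CUBIC))
```

```text
(no output)
```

View pics/w1c.png

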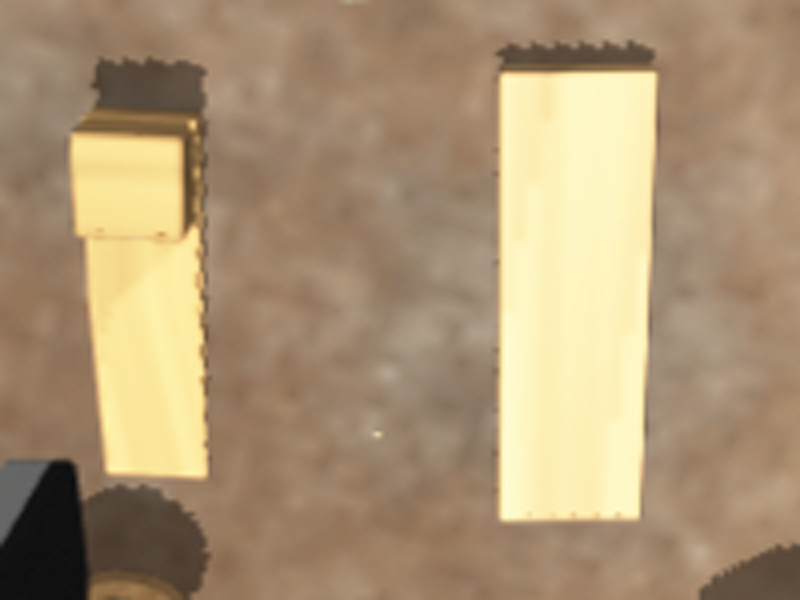

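Run:
```python
from h import *
import pickle
from plant import ctrl
st,k=pickle.load(open('pics/wrist_1.pkl','rb'))
t=cam(ctrl,'top')
W=lambda x,y:(200+x/4,140+y/4); sc=290/800
T=lambda x,y:(110+x*sc,130+y*sc)
a=[W(*p) for p in [(499,71),(657,71),(640,520),(499,520)]]
P=np.array([onz(k,p,.01) for p in a]);print(P[:,:2]);c=P.mean(0);ax=(P[2]+P[3]-P[0]-P[1])/2
print('packer c',c,'yaw',np.degrees(np.arctan2(ax[1],ax[0])),np.linalg.norm(ax),np.linalg.norm(P[1]-P[0]))
for w,tt in zip(a,[(287,287),(250,297),(211,171),(247,161)]): print(tri([k,t],[w,T(*tt)]))
G=np.array([onz(k,W(*p),.026) for p in [(70,132),(183,130),(185,237),(76,237)]]);print('grip',G[:,:2],G.mean(0))
N=np.array([onz(k,W(*p),.002) for p in [(106,474),(208,478)]]);print('thin',N);d=N.mean(0)-G.mean(0)
print('wedge yaw',np.degrees(np.arctan2(d[1],d[0])),np.linalg.norm(d[:2]))
print(tri([k,t],[W(70,132),T(383,239)]),tri([k,t],[W(183,130),T(357,245)]))
```

```text
[[0.4538 0.3073]
 [0.4422 0.3451]
 [0.5653 0.3848]
 [0.577  0.3467]]
packer c [0.5096 0.346  0.01  ] yaw 17.79955771659029 0.12936267743383983 0.03961802842820127
(array([0.4499, 0.3044, 0.0208]), np.float64(0.003415292568583816))
(array([0.4406, 0.3423, 0.0145]), np.float64(0.002838327447392676))
(array([0.5661, 0.3834, 0.0084]), np.float64(0.002653037801918376))
(array([0.5746, 0.345 , 0.0138]), np.float64(0.0011815114413395035))
grip [[0.4953 0.211 ]
 [0.4868 0.237 ]
 [0.5135 0.2438]
 [0.5214 0.2179]] [0.5042 0.2274 0.026 ]
thin [[0.6003 0.2362 0.002 ]
 [0.593  0.2645 0.002 ]]
wedge yaw 13.935330525923677 0.09518337034832805
(array([0.4942, 0.2094, 0.0237]), np.float64(0.0030177242186714137)) (array([0.4886, 0.2354, 0.0177]), np.float64(0.001484328840052883))
```

Run:
```python
from h import *
from plant import ctrl
st=ctrl.get_state();print(ctrl.tip_extent)
plan(st['eef_pos'],yawy(st),[((.4639,.3313,.06),-162.2),((.4639,.3313,.018),-162.2)],q=.01)
```

```text
0.014
[0.89,-0.03,0.26,-0.03,0.89,-0.04,0.26,-0.03,0.89,-0.03,0.26,-0.03,0.89,-0.04,0.26,-0.04,0.88,-0.04,0.25,-0.03,0.84,0.0,0.0,0.0,0.84,0.0,0.0,0.0]
end [0.464  0.3313 0.0181] -162.21066790613193 0.875 s
```

move_arm(
  commands=[0.89,-0.03,0.26,-0.03,0.89,-0.04,0.26,-0.03,0.89,-0.03,0.26,-0.03,0.89,-0.04,0.26,-0.04,0.88,-0.04,0.25,-0.03,0.6,0.0,0.0,0.0,0.6,0.0,0.0,0.0,0.48,0,0,0,0,0,0,0],
  jaw=60,
)

```text
time: 6.95
eef_pos: [0.4636, 0.3311, 0.0167]
tcp_rot: [-0.571, 0.417, 0.572, 0.416]
contact_force: [0.0, -0.1, -0.4]
opening: 0.704
```

```bash
python3 snap.py 2 wrist
```

```text
6.95 [0.4636 0.3311 0.0167] -162.21845911885785 [ 0.4421  0.3101  1.9571 -0.0001  0.8764 -1.439 ] [ 0.0295 -0.0921 -0.4087] 0.704286638295043 [-0.0018 -0.0009 -1.    ]
```

View pics/wrist_2.png

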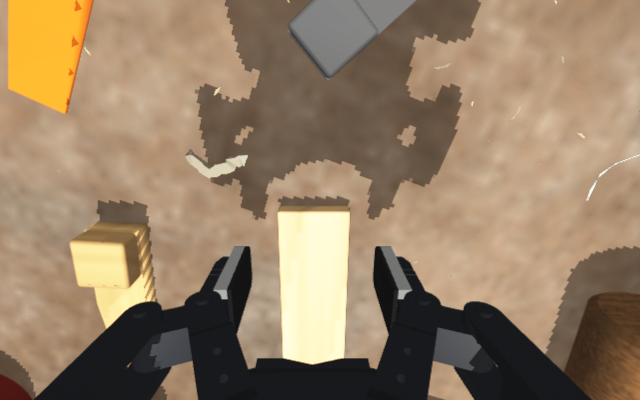

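move_arm(
  commands=[0,0,0,0,0,0,0,0,0,0,0,0,0,0,0,0,0,0,0,0],
  jaw=30,
  force=30,
)

```text
time: 7.62
eef_pos: [0.4642, 0.3316, 0.0178]
tcp_rot: [0.571, -0.417, -0.571, -0.417]
contact_force: [-0.3, 0.3, -0.0]
opening: 0.351
```

Run:
```python
from h import *
from plant import ctrl
st=ctrl.get_state();print(st['opening'],st['contact_force'])
plan(st['eef_pos'],yawy(st),[((.4636,.3311,.0667),-162.2)],q=.01)
```

```text
0.35133999856319265 [-0.2976  0.2745 -0.0251]
[-0.98,0.01,-0.01,0.0,-0.98,0.02,0.0,0.0]
end [0.4635 0.3312 0.0668] -162.19846456956097 0.25 s
```

```bash
python3 snap.py 3 wrist
```

```text
7.625 [0.4642 0.3316 0.0178] -162.19846456956097 [ 0.4425  0.3089  1.9563 -0.      0.8764 -1.4389] [-0.2976  0.2745 -0.0251] 0.35133999856319265 [ 0.0001  0.     -1.    ]
```

View pics/wrist_3.png

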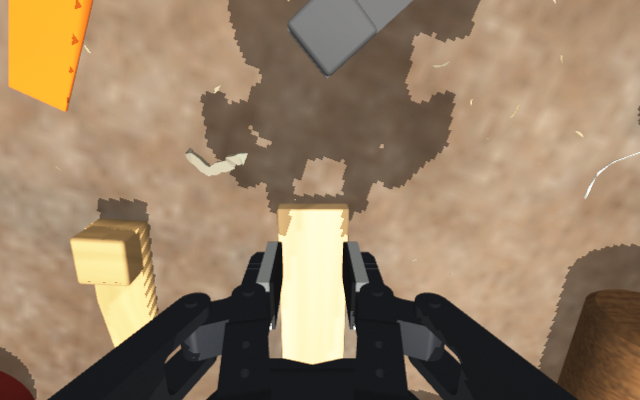

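move_arm(
  commands=[0,0,0,0,0,0,0,0,0,0,0,0,0.2,0,0,0,0.12,0,0,0,0,0,0,0],
  jaw=50,
)

```text
time: 8.43
eef_pos: [0.4637, 0.3314, 0.0091]
tcp_rot: [-0.571, 0.417, 0.572, 0.416]
contact_force: [0.6, -0.3, -0.8]
opening: 0.584
```

move_arm(
  commands=[0,0,0,0,0,0,0,0,0,0,0,0,0,0,0,0,0,0,0,0],
  jaw=30,
)

```text
time: 9.05
eef_pos: [0.4642, 0.3316, 0.0097]
tcp_rot: [-0.571, 0.417, 0.571, 0.417]
contact_force: [-0.4, 0.4, -0.8]
opening: 0.348
```

```bash
python3 snap.py 4 wrist scene; python3 -c "
import cv2
w=cv2.imread('pics/wrist_4.png')[180:380,200:430];s=cv2.imread('pics/scene_4.png')[230:330,230:350]
cv2.imwrite('pics/w4c.png',cv2.resize(w,None,fx=3,fy=3,interpolation=cv2.INTER_CUBIC));cv2.imwrite('pics/s4c.png',cv2.resize(s,None,fx=5,fy=5))"
```

```text
9.1 [0.4642 0.3316 0.0098] -162.19602766318954 [ 0.4425  0.3222  1.9575 -0.      0.8618 -1.439 ] [-0.7336  0.7287  0.4857] 0.35300574972710663 [ 0.0001  0.     -1.    ]
```

View pics/w4c.png

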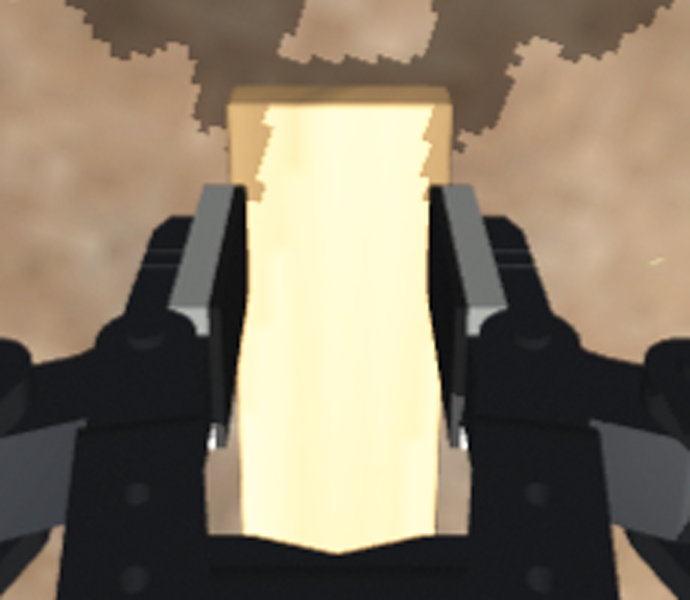

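View pics/scene_4.png

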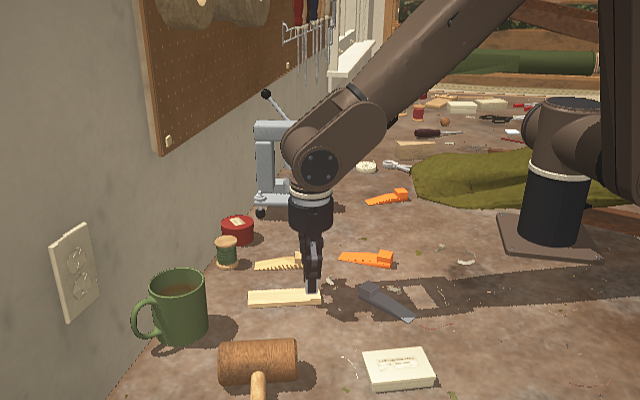

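Run:
```python
from h import *
import pickle
st,k=pickle.load(open('pics/wrist_4.pkl','rb'))
M=R.from_quat(st['tcp_rot']).as_matrix();p=st['eef_pos']
for x in (-.03,-.02,-.01,0,.005,.01,.014):
    print(x,[proj(k,p+M@np.array([x,y,z]))[0] for y,z in [(.011,-.015),(.011,.015),(-.011,-.015)]])
# packer edges at rows
for q in [(200+230/3,180+103/3),(200+451/3,180+103/3),(200+243/3,180+500/3),(200+437/3,180+500/3)]:
    for z in (.01,.02): print(q,onz(k,q,z),M.T@(onz(k,q,z)-p))
```

```text
-0.03 [array([279.4251, 254.5484]), array([347.774 , 254.5257]), array([280.9922, 296.8293])]
-0.02 [array([281.4844, 243.8174]), array([345.513 , 243.7968]), array([282.8647, 284.0262])]
-0.01 [array([283.2989, 234.3624]), array([343.5208, 234.3437]), array([284.5238, 272.6813])]
0 [array([284.9097, 225.9686]), array([341.7522, 225.9515]), array([286.0043, 262.5587])]
0.005 [array([285.6492, 222.1154]), array([340.9402, 222.0989]), array([286.6862, 257.8957])]
0.01 [array([286.3493, 218.4669]), array([340.1715, 218.451 ]), array([287.3333, 253.471 ])]
0.014 [array([286.8832, 215.6848]), array([339.5853, 215.6694]), array([287.8276, 250.0909])]
(276.6666666666667, 214.33333333333334) [0.4531 0.308  0.01  ] [-0.0003  0.0177 -0.0191]
(276.6666666666667, 214.33333333333334) [0.4488 0.3079 0.02  ] [-0.0103  0.0219 -0.0179]
(350.33333333333337, 214.33333333333334) [0.4414 0.3445 0.01  ] [-0.0003  0.0177  0.0192]
(350.33333333333337, 214.33333333333334) [0.4378 0.342  0.02  ] [-0.0103  0.0219  0.018 ]
(281.0, 346.66666666666663) [0.5358 0.3341 0.01  ] [-0.0003 -0.069  -0.0195]
(281.0, 346.66666666666663) [0.5261 0.3323 0.02  ] [-0.0103 -0.0592 -0.0183]
(345.66666666666663, 346.66666666666663) [0.5238 0.3715 0.01  ] [-0.0003 -0.069   0.0197]
(345.66666666666663, 346.66666666666663) [0.5149 0.3672 0.02  ] [-0.0103 -0.0592  0.0184]
```

Run:
```python
from h import *
import pickle
st,k=pickle.load(open('pics/scene_4.pkl','rb'))
M=R.from_quat(st['tcp_rot']).as_matrix();p=st['eef_pos']
for x in (-.02,0,.01,.014):
    print(x,[proj(k,p+M@np.array([x,y,z]))[0] for y,z in [(.011,-.015),(-.011,.015),(.011,.015)]])
s=cv2.imread('pics/scene_4.png')[215:320,240:345]
cv2.imwrite('pics/s4c.png',cv2.resize(s,None,fx=5.7,fy=5.7,interpolation=cv2.INTER_CUBIC))
```

```text
-0.02 [array([314.8651, 279.1381]), array([304.194 , 289.2407]), array([316.6516, 288.5569])]
0 [array([314.7866, 288.387 ]), array([304.212 , 298.7031]), array([316.5542, 298.0017])]
0.01 [array([314.7479, 292.9494]), array([304.2208, 303.3688]), array([316.5061, 302.6589])]
0.014 [array([314.7325, 294.763 ]), array([304.2243, 305.223 ]), array([316.4871, 304.5098])]
```

View pics/s4c.png

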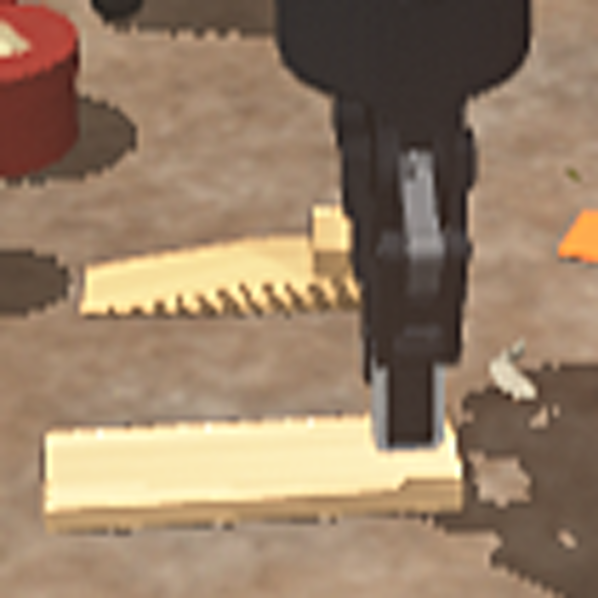

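move_arm(
  commands=[0,0,0,0,0,0,0,0,0,0,0,0,0.2,0,0,0,0.2,0,0,0,0.1,0,0,0,0,0,0,0],
  jaw=50,
)

```text
time: 10.02
eef_pos: [0.4639, 0.3315, -0.0032]
tcp_rot: [-0.571, 0.417, 0.571, 0.416]
contact_force: [-0.4, 0.4, -0.1]
opening: 0.587
```

```bash
python3 snap.py 5 wrist scene; python3 -c "
import cv2,numpy as np
w=cv2.imread('pics/wrist_5.png')[180:380,200:430];s=cv2.imread('pics/scene_5.png')[230:320,260:345]
cv2.imwrite('pics/c5.png',np.hstack([cv2.resize(w,(460,400),interpolation=cv2.INTER_CUBIC),cv2.resize(s,(340,400),interpolation=cv2.INTER_CUBIC)]))"
```

```text
10.075 [ 0.464   0.3315 -0.003 ] -162.1972483619044 [ 0.4425  0.3439  1.9589 -0.      0.8392 -1.439 ] [-0.1996 -0.8756  0.6077] 0.5829890534463738 [-0.0004 -0.0002 -1.    ]
```

View pics/c5.png

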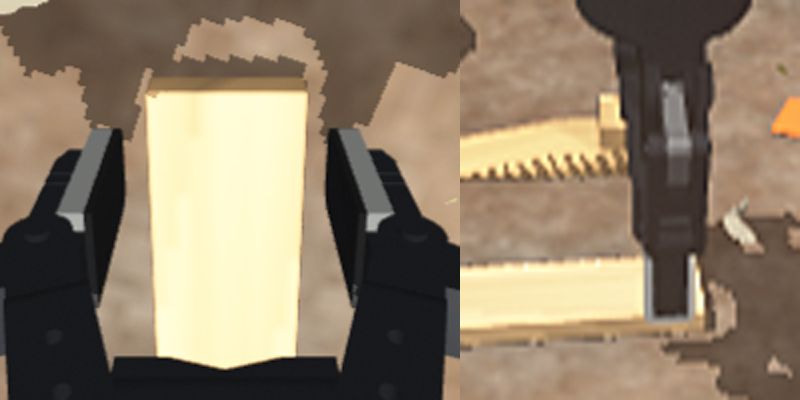

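Run:
```python
from h import *
import pickle
st,k=pickle.load(open('pics/scene_5.pkl','rb'))
M=R.from_quat(st['tcp_rot']).as_matrix();p=st['eef_pos']
for zz in (0,.005,.01,.015,.02):
    print(zz,[proj(k,p+M@np.array([-zz+p[2],y,z]))[0] for y,z in [(-.011,.025),(.011,.025),(.011,.03)]])
```

```text
0 [array([304.7986, 306.6354]), array([317.2094, 305.9048]), array([317.5196, 307.6151])]
0.005 [array([304.794 , 304.2917]), array([317.2338, 303.5653]), array([317.5448, 305.2675])]
0.01 [array([304.7894, 301.9369]), array([317.2583, 301.2148]), array([317.5702, 302.9089])]
0.015 [array([304.7848, 299.5711]), array([317.2829, 298.8533]), array([317.5957, 300.5392])]
0.02 [array([304.7802, 297.1942]), array([317.3077, 296.4808]), array([317.6213, 298.1582])]
```

move_arm(
  commands=[0.12,0,0,0,0.1,0,0,0,0.1,0,0,0,0,0,0,0],
)

```text
time: 10.62
eef_pos: [0.4639, 0.3315, -0.0111]
tcp_rot: [-0.571, 0.417, 0.571, 0.416]
contact_force: [-0.8, 0.5, 0.7]
opening: 0.59
```

move_arm(
  commands=[0,0,0,0,0,0,0,0,0,0,0,0,0,0,0,0],
  jaw=30,
)

```text
time: 11.12
eef_pos: [0.4643, 0.3317, -0.0106]
tcp_rot: [0.571, -0.417, -0.571, -0.417]
contact_force: [0.4, -0.5, 0.6]
opening: 0.458
```

Run:
```python
from h import *
from plant import ctrl
st=ctrl.get_state()
p=st['eef_pos']
plan(p,yawy(st)+360,[((.4643,.3317,.05),197.8),((.523,.19,.05),99)],q=.01)
```

```text
[-0.81,0.0,0.0,0.0,-0.81,0.0,0.0,0.0,-0.81,0.0,0.0,0.0,0.0,-0.02,-0.29,0.94,0.0,-0.05,-0.29,0.94,0.0,-0.07,-0.28,0.94,0.0,-0.09,-0.28,0.94,0.0,-0.12,-0.27,0.94,0.0,-0.14,-0.26,0.94,0.0,-0.16,-0.24,0.94,0.0,-0.18,-0.23,0.94,0.0,-0.2,-0.22,0.94,0.0,-0.21,-0.2,0.94,0.0,-0.23,-0.18,0.94,0.0,-0.24,-0.16,0.94,0.0,-0.26,-0.14,0.94,0.0,-0.27,-0.12,0.94,0.0,-0.27,-0.1,0.94,0.0,-0.28,-0.07,0.94,0.0,-0.29,-0.05,0.94]
[0.0,-0.29,-0.03,0.94,0.0,-0.29,0.0,0.95,0.0,-0.29,0.02,0.94,0.0,-0.29,0.04,0.95]
end [0.523  0.19   0.0501] 98.99960087945523 3.0 s
```

move_arm(
  commands=[-0.81,0,0,0,-0.81,0,0,0,-0.81,0,0,0,0,-0.02,-0.29,0.94,0,-0.05,-0.29,0.94,0,-0.07,-0.28,0.94,0,-0.09,-0.28,0.94,0,-0.12,-0.27,0.94,0,-0.14,-0.26,0.94,0,-0.16,-0.24,0.94,0,-0.18,-0.23,0.94,0,-0.2,-0.22,0.94,0,-0.21,-0.2,0.94,0,-0.23,-0.18,0.94,0,-0.24,-0.16,0.94,0,-0.26,-0.14,0.94,0,-0.27,-0.12,0.94,0,-0.27,-0.1,0.94,0,-0.28,-0.07,0.94,0,-0.29,-0.05,0.94],
)

```text
time: 13.62
eef_pos: [0.5124, 0.2168, 0.0516]
tcp_rot: [-0.17, 0.686, 0.17, 0.687]
contact_force: [0.2, 0.4, -0.8]
opening: 0.458
```

move_arm(
  commands=[0,-0.29,-0.03,0.94,0,-0.29,0,0.95,0,-0.29,0.02,0.94,0,-0.29,0.04,0.95,0,0,0,0],
)

```text
time: 14.25
eef_pos: [0.5236, 0.1898, 0.0514]
tcp_rot: [-0.055, 0.704, 0.056, 0.706]
contact_force: [0.2, 0.6, -0.5]
opening: 0.455
```

```bash
python3 snap.py 6 scene wrist
```

```text
14.3 [0.5234 0.19   0.0512] 99.05281274659279 [0.1659 0.228  1.9824 0.0002 0.9296 0.0078] [ 0.3288 -0.0706 -0.4359] 0.4528121765829372 [ 0.0015  0.0004 -1.    ]
```

View pics/wrist_6.png

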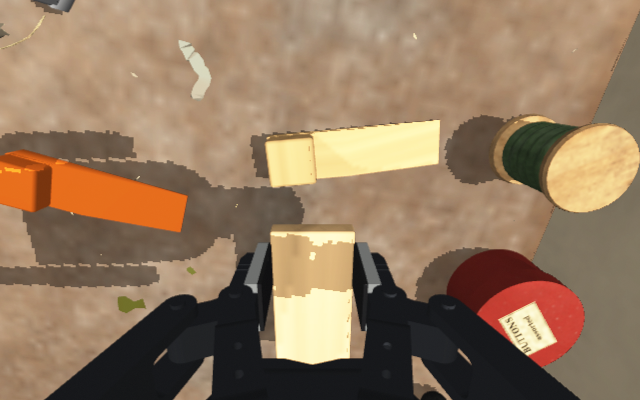

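View pics/scene_6.png

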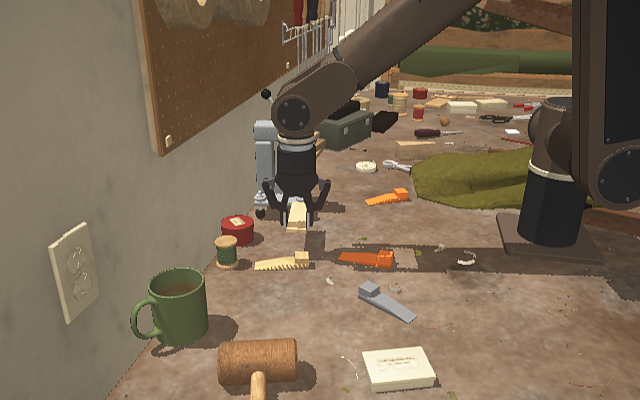

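```bash
python3 -c "
import cv2,numpy as np
w=cv2.imread('pics/wrist_1.png')[150:300,0:80];s=cv2.imread('pics/scene0.png')[170:225,235:325];t=cv2.imread('pics/top0.png')[120:215,290:385]
cv2.imwrite('pics/pw.png',cv2.resize(w,None,fx=4,fy=4,interpolation=cv2.INTER_CUBIC))
cv2.imwrite('pics/ps.png',cv2.resize(s,None,fx=8,fy=8,interpolation=cv2.INTER_CUBIC))
cv2.imwrite('pics/pt.png',cv2.resize(t,None,fx=6,fy=6,interpolation=cv2.INTER_CUBIC))"
```

```text
(no output)
```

View pics/pw.png

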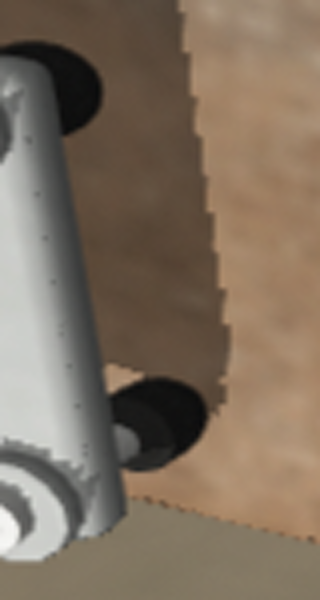

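View pics/ps.png

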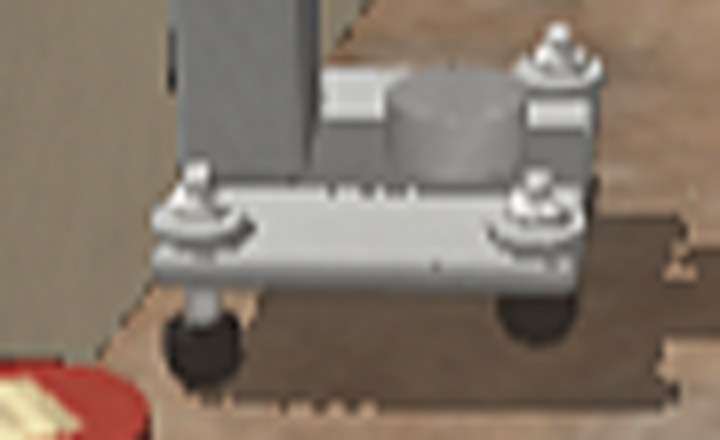

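View pics/pt.png

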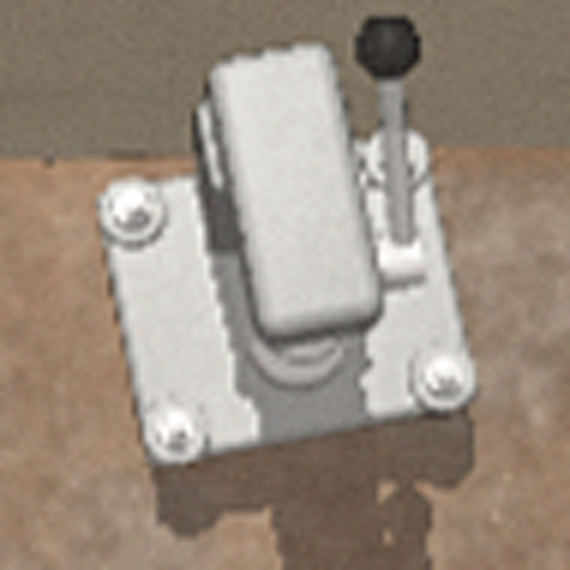

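Run:
```python
from h import *
import pickle
from scipy.optimize import least_squares
from plant import ctrl
t=cam(ctrl,'top');s=cam(ctrl,'scene');st,w=pickle.load(open('pics/wrist_1.pkl','rb'))
zf=.054
obs=[(t,(-.05,.06,zf),(318.7,192.5)),(t,(-.05,-.06,zf),(363.8,183)),(t,(.05,.06,zf),(312.2,155.3)),
(s,(-.05,.06,zf),(302.1,197)),(s,(.05,.06,zf),(260.4,197.75)),(s,(-.05,-.06,zf),(235+560/8,170+68/8)),(s,(.05,.06,.012),(260.4,213.1))]
def W(v,p):
    c,q=np.cos(v[2]),np.sin(v[2]);return np.array([v[0]+c*p[0]-q*p[1],v[1]+q*p[0]+c*p[1],p[2]])
def f(v,o=obs): return np.concatenate([proj(k,W(v,p))[0]-np.array(u) for k,p,u in o])
r=least_squares(f,[.6,-.05,.15]);print(r.x,np.degrees(r.x[2]));print(f(r.x).reshape(-1,2))
r2=least_squares(lambda v:f(v,obs[:3]),[.6,-.05,.15]);print('top only',r2.x);print(f(r2.x,obs[:3]).reshape(-1,2))
r3=least_squares(lambda v:f(v,obs[3:]),[.6,-.05,.15]);print('scene only',r3.x);print(f(r3.x,obs[3:]).reshape(-1,2))
for v in (r.x,r2.x,r3.x):
    F=W(v,(-.05,.06,0));print('F',F)
    for z in (.012,.026,.03): print(z,proj(s,W(v,(-.05,.06,z))),end=' ')
    # wrist silhouettes: sphere right edge
    for pt in [(-.05,.06),(.05,.06)]:
        zc=.012 if pt[0]>0 else .029
        print('wrist ctr',proj(w,W(v,(*pt,zc))), 'edge',proj(w,W(v,(*pt,zc))+np.array([0,.012,0])))
```

```text
[ 0.61   -0.0332  0.1732] 9.926470946794726
[[ 0.3644 -0.5568]
 [-0.2115  0.0097]
 [-0.5643  0.138 ]
 [ 0.3162  0.5818]
 [-0.2587 -1.0014]
 [-0.0145  0.1797]
 [ 0.4051 -0.3315]]
top only [ 0.6095 -0.0336  0.168 ]
[[ 0.4196 -0.4826]
 [-0.1064  0.3149]
 [-0.3162  0.1728]]
scene only [ 0.6102 -0.0322  0.1799]
[[ 0.3023  0.682 ]
 [-0.3279 -0.7877]
 [-0.3358  0.2582]
 [ 0.3375 -0.1057]]
F [0.5504 0.0173 0.    ]
0.012 [[302.4714 213.621 ]] 0.026 [[302.4532 208.3263]] 0.03 [[302.4479 206.8041]] wrist ctr [[  5.218  169.7711]] edge [[ 18.3236 173.3291]]
wrist ctr [[ 35.603  253.1587]] edge [[ 46.8432 255.9723]]
F [0.5502 0.0172 0.    ]
0.012 [[302.5666 213.6041]] 0.026 [[302.5488 208.3097]] 0.03 [[302.5437 206.7876]] wrist ctr [[  5.0641 169.5336]] edge [[ 18.1734 173.0934]]
wrist ctr [[ 34.9877 252.9178]] edge [[ 46.2329 255.7329]]
F [0.5503 0.0179 0.    ]
0.012 [[302.4577 213.7268]] 0.026 [[302.4394 208.4303]] 0.03 [[302.4342 206.9076]] wrist ctr [[  5.8462 169.8447]] edge [[ 18.9485 173.4022]]
wrist ctr [[ 36.7624 253.2811]] edge [[ 47.9974 256.0939]]
```

Run:
```python
from h import *
from plant import ctrl
st=ctrl.get_state()
p=st['eef_pos']
plan(p,yawy(st),[((.5268,.164,.0512),99.8),((.5268,.164,-.0085),99.8)],q=.01)
```

```text
[-0.01,-0.53,-0.01,-0.07,0.0,-0.52,-0.01,-0.08,0.8,0.0,0.0,0.0,0.79,0.0,0.0,0.0,0.8,0.0,0.0,0.0]
end [ 0.5269  0.1641 -0.0086] 99.81674806937946 0.625 s
```

move_arm(
  commands=[0,-0.53,-0.01,-0.07,0,-0.52,-0.01,-0.08,0.8,0,0,0,0.8,0,0,0,0.6,0,0,0,0.18,0,0,0,0,0,0,0],
)

```text
time: 15.22
eef_pos: [0.5268, 0.1638, -0.0094]
tcp_rot: [-0.06, 0.704, 0.06, 0.705]
contact_force: [0.8, -0.1, 1.1]
opening: 0.456
```

move_arm(
  commands=[0,0,0,0,0,0,0,0,0.08,0,0,0],
  jaw=46,
)

```text
time: 15.6
eef_pos: [0.527, 0.1641, -0.011]
tcp_rot: [-0.06, 0.704, 0.06, 0.705]
contact_force: [0.2, 0.6, -0.4]
opening: 0.539
```

move_arm(
  commands=[0,0,0,0,0,0,0,0,0,0,0,0],
  jaw=30,
)

```text
time: 15.98
eef_pos: [0.5268, 0.164, -0.0113]
tcp_rot: [-0.06, 0.704, 0.06, 0.705]
contact_force: [-0.1, 0.0, 2.0]
opening: 0.453
```

```bash
python3 snap.py 7 scene wrist; python3 -c "
import cv2,numpy as np
w=cv2.imread('pics/wrist_7.png')[180:380,200:430];s=cv2.imread('pics/scene_7.png')[180:270,240:330]
cv2.imwrite('pics/c7.png',np.hstack([cv2.resize(w,(400,400)),cv2.resize(s,(400,400),interpolation=cv2.INTER_CUBIC)]))"
```

```text
16.025 [ 0.5268  0.164  -0.0113] 99.75166469015744 [ 0.1179  0.3245  2.0056  0.0001  0.8109 -0.0523] [-0.1014  0.8803  1.402 ] 0.4613303819684464 [ 0.0005  0.0001 -1.    ]
```

View pics/c7.png

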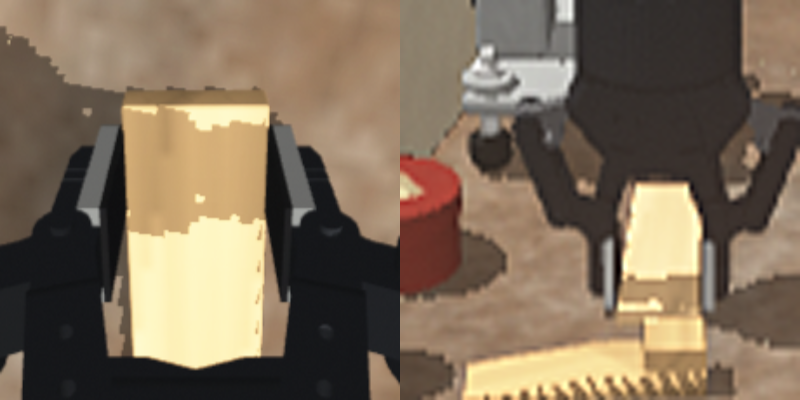

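move_arm(
  commands=[0,-0.3,0,0,0,-0.3,0,0,0,-0.3,0,0,0,-0.3,0,0,0,-0.2,0,0,0,0,0,0],
)

```text
time: 16.82
eef_pos: [0.5328, 0.1285, -0.0113]
tcp_rot: [-0.06, 0.704, 0.06, 0.705]
contact_force: [0.0, -1.7, 3.4]
opening: 0.458
```

move_arm(
  commands=[0,-0.2,0,0,0,-0.2,0,0,0,-0.2,0,0,0,-0.2,0,0,0,-0.2,0,0,0,-0.2,0,0,0,0,0,0],
)

```text
time: 17.7
eef_pos: [0.5378, 0.0994, -0.0113]
tcp_rot: [-0.06, 0.704, 0.06, 0.705]
contact_force: [0.0, 1.3, 5.5]
opening: 0.455
```

```bash
python3 snap.py 8 scene wrist
```

```text
17.75 [ 0.5379  0.0993 -0.0113] 99.75304802444154 [-0.0026  0.316   2.0171 -0.0009  0.808  -0.1722] [0.5558 0.3785 5.4649] 0.4521327916720069 [ 0.0005 -0.0006 -1.    ]
```

View pics/wrist_8.png

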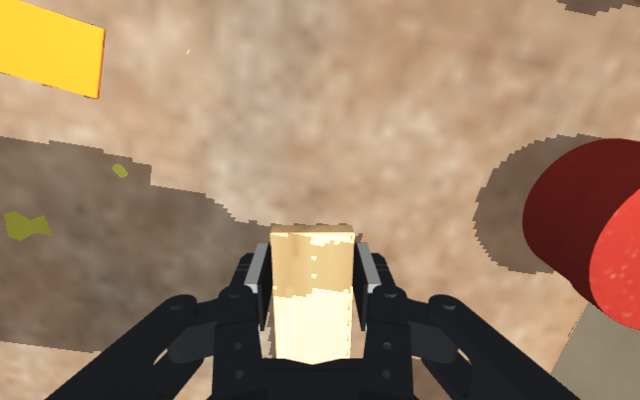

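View pics/scene_8.png

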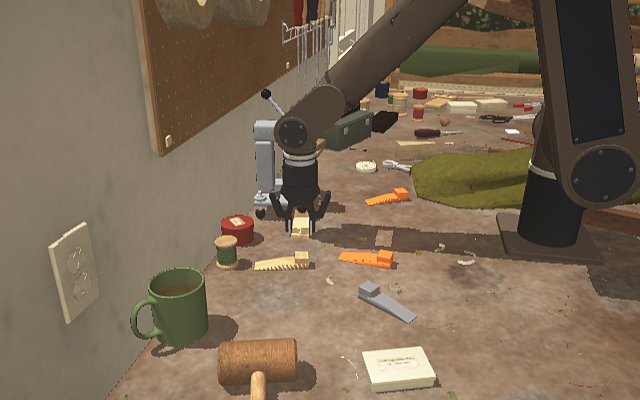

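Run:
```python
from h import *
from plant import ctrl
st=ctrl.get_state()
p=st['eef_pos']
plan(p,yawy(st),[((.5379,.0993,.055),99.75),((.5042,.2274,.055),193.9)],q=.01)
```

```text
[-0.88,0.0,0.0,0.0,-0.89,0.0,0.0,0.0,-0.88,0.0,0.0,0.0,0.0,0.26,-0.02,-0.94,0.0,0.26,0.0,-0.94,0.0,0.26,0.02,-0.94,0.0,0.26,0.04,-0.94,0.0,0.26,0.06,-0.94,0.0,0.25,0.08,-0.94,0.0,0.24,0.11,-0.94,0.0,0.23,0.12,-0.94,0.0,0.22,0.14,-0.94,0.0,0.21,0.16,-0.94,0.0,0.2,0.18,-0.94,0.0,0.18,0.19,-0.94,0.0,0.17,0.21,-0.94,0.0,0.15,0.22,-0.94,0.0,0.13,0.23,-0.94,0.0,0.11,0.25,-0.95,0.0,0.09,0.25,-0.94]
[0.0,0.07,0.26,-0.95,0.0,0.04,0.26,-0.94,0.0,0.03,0.27,-0.95]
end [0.5041 0.2274 0.0549] 193.90806547038062 2.875 s
```

move_arm(
  commands=[0,0,0,0,0,0,0,0,0,0,0,0],
  jaw=56,
)

```text
time: 18.18
eef_pos: [0.537, 0.0997, -0.0121]
tcp_rot: [-0.06, 0.705, 0.06, 0.704]
contact_force: [-0.0, 0.4, -0.2]
opening: 0.656
```

move_arm(
  commands=[-0.88,0,0,0,-0.89,0,0,0,-0.88,0,0,0,0,0.26,-0.02,-0.94,0,0.26,0,-0.94,0,0.26,0.02,-0.94,0,0.26,0.04,-0.94,0,0.26,0.06,-0.94,0,0.25,0.08,-0.94,0,0.24,0.11,-0.94,0,0.23,0.12,-0.94,0,0.22,0.14,-0.94,0,0.21,0.16,-0.94,0,0.2,0.18,-0.94,0,0.18,0.19,-0.94,0,0.17,0.21,-0.94,0,0.15,0.22,-0.94,0,0.13,0.23,-0.94,0,0.11,0.25,-0.95,0,0.09,0.25,-0.94],
)

```text
time: 20.68
eef_pos: [0.5086, 0.2086, 0.0544]
tcp_rot: [-0.499, 0.501, 0.499, 0.5]
contact_force: [1.4, -0.8, -0.5]
opening: 0.657
```

move_arm(
  commands=[0,0.07,0.26,-0.95,0,0.04,0.26,-0.94,0,0.03,0.27,-0.95,0,0,0,0],
)

```text
time: 21.18
eef_pos: [0.5035, 0.2281, 0.0544]
tcp_rot: [-0.557, 0.436, 0.557, 0.436]
contact_force: [0.2, -0.2, 0.5]
opening: 0.655
```

```bash
python3 snap.py 9 scene wrist
```

```text
21.225 [0.5036 0.2279 0.0545] -166.1529491632449 [ 0.2415  0.216   1.9897 -0.0003  0.9364 -1.5708] [ 0.9331 -0.1159  0.33  ] 0.659100313519486 [-0.0004 -0.0004 -1.    ]
```

View pics/wrist_9.png

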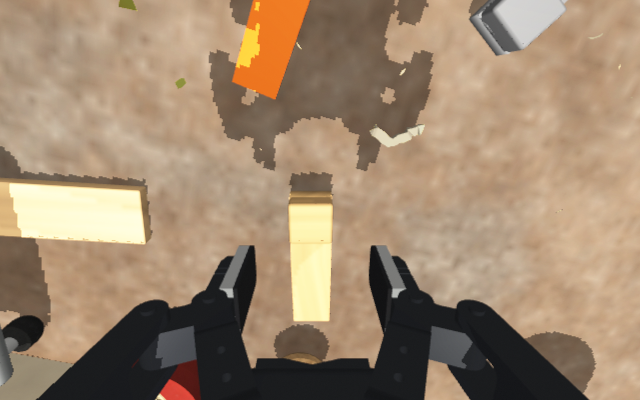

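View pics/scene_9.png

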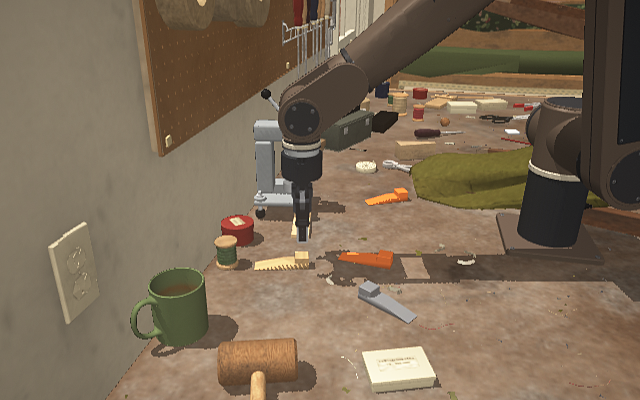

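Run:
```python
from h import *
import pickle
st,k=pickle.load(open('pics/wrist_9.pkl','rb'))
G=np.array([onz(k,q,.026) for q in [(289,205),(333,205),(331,243),(290,243)]]);print('grip',G,G.mean(0))
N=np.array([onz(k,q,.002) for q in [(293,321),(330,321)]]).mean(0);d=N-G.mean(0);print(N,np.degrees(np.arctan2(d[1],d[0])),np.linalg.norm(d[:2]))
P=np.array([onz(k,q,.01) for q in [(141,186),(147,242),(14,179),(14,236)]]);print('packer end',P)
for a,b in ((0,2),(1,3)): d=P[b]-P[a];print(np.degrees(np.arctan2(d[1],d[0])))
print('press? foot BL', onz(k,(22,330),.012))
```

```text
grip [[0.4956 0.2107 0.026 ]
 [0.4891 0.2368 0.026 ]
 [0.5144 0.2423 0.026 ]
 [0.5207 0.217  0.026 ]] [0.5049 0.2267 0.026 ]
[0.5961 0.2496 0.002 ] 14.063761892852336 0.09401822839812772
packer end [[0.5119 0.1145 0.01  ]
 [0.552  0.1215 0.01  ]
 [0.5267 0.0344 0.01  ]
 [0.5692 0.0324 0.01  ]]
-79.50225852022068
-79.06398106553065
press? foot BL [0.6485 0.0362 0.012 ]
```

move_arm(
  commands=[0.8,-0.04,-0.06,0,0.8,0,0,0,0.5,0,0,0,0.28,0,0,0,0,0,0,0],
)

```text
time: 21.9
eef_pos: [0.5051, 0.2266, -0.0051]
tcp_rot: [-0.557, 0.436, 0.557, 0.436]
contact_force: [0.3, 0.2, 0.2]
opening: 0.657
```

move_arm(
  commands=[0,0,0,0,0,0,0,0,0,0,0,0,0,0,0,0,0,0,0,0],
  jaw=18,
)

```text
time: 22.52
eef_pos: [0.506, 0.227, -0.0039]
tcp_rot: [0.557, -0.435, -0.556, -0.436]
contact_force: [-1.8, -0.3, 4.6]
opening: 0.319
```

move_arm(
  commands=[-0.6,0,0,0,-0.6,0,0,0,-0.6,0,0,0,0,0,0,0],
)

```text
time: 23.02
eef_pos: [0.5066, 0.2271, 0.0424]
tcp_rot: [0.558, -0.435, -0.556, -0.437]
contact_force: [0.1, 0.2, 0.2]
opening: 0.314
```

```bash
python3 snap.py 10 scene wrist;python3 -c "
import cv2,numpy as np
w=cv2.imread('pics/wrist_10.png')[180:380,200:430];s=cv2.imread('pics/scene_10.png')[210:290,240:340]
cv2.imwrite('pics/c10.png',np.hstack([cv2.resize(w,(400,350)),cv2.resize(s,(400,350),interpolation=cv2.INTER_CUBIC)]))"
```

```text
23.075 [0.5058 0.2269 0.0413] -166.09657746811175 [ 0.2386  0.2387  1.9916 -0.      0.9093 -1.5748] [ 0.1465 -1.2591 -0.7496] 0.32064402329235037 [ 0.0019  0.0004 -1.    ]
```

View pics/c10.png

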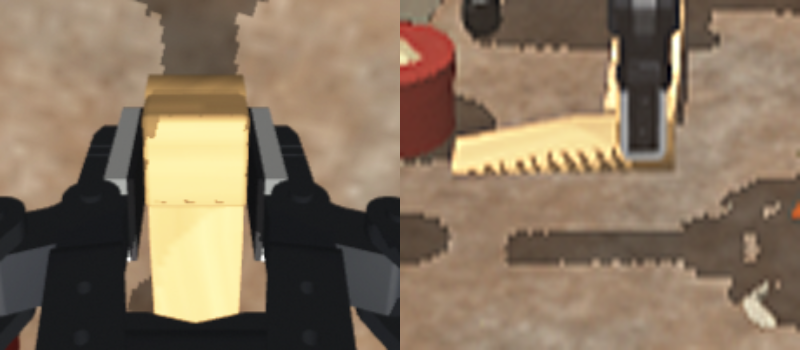

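Run:
```python
from h import *
from plant import ctrl
st=ctrl.get_state()
p=st['eef_pos']
plan(p,yawy(st)+360,[((.531,.1357,.0415),99.8),((.531,.1357,.0075),99.8)],q=.01)
```

```text
[0.0,-0.01,-0.19,0.94,0.0,-0.02,-0.19,0.94,0.0,-0.04,-0.19,0.94,0.0,-0.05,-0.18,0.94,0.0,-0.07,-0.18,0.94,0.0,-0.08,-0.17,0.94,0.0,-0.09,-0.16,0.94,0.0,-0.11,-0.16,0.94,0.0,-0.12,-0.15,0.94,0.0,-0.13,-0.13,0.94,0.0,-0.14,-0.12,0.94,0.0,-0.15,-0.11,0.94,-0.01,-0.16,-0.1,0.94,0.0,-0.17,-0.09,0.94,-0.01,-0.18,-0.07,0.94,0.0,-0.18,-0.06,0.94,-0.01,-0.18,-0.04,0.94,0.0,-0.19,-0.03,0.95,-0.01,-0.19,-0.01,0.94,0.0,-0.19,0.01,0.95]
[0.68,0.0,0.0,0.0,0.68,0.0,0.0,0.0]
end [0.5311 0.1356 0.0075] 99.79913425847064 2.75 s
```

move_arm(
  commands=[0,-0.01,-0.19,0.94,0,-0.02,-0.19,0.94,0,-0.04,-0.19,0.94,0,-0.05,-0.18,0.94,0,-0.07,-0.18,0.94,0,-0.08,-0.17,0.94,0,-0.09,-0.16,0.94,0,-0.11,-0.16,0.94,0,-0.12,-0.15,0.94,0,-0.13,-0.13,0.94,0,-0.14,-0.12,0.94,0,-0.15,-0.11,0.94,0,-0.16,-0.1,0.94,0,-0.17,-0.09,0.94,0,-0.18,-0.07,0.94,0,-0.18,-0.06,0.94,0,-0.18,-0.04,0.94,0,-0.19,-0.03,0.95,0,-0.19,-0.01,0.94,0,-0.19,0.01,0.95],
)

```text
time: 25.62
eef_pos: [0.5304, 0.1354, 0.0393]
tcp_rot: [-0.059, 0.705, 0.059, 0.704]
contact_force: [-0.8, -0.0, -0.8]
opening: 0.319
```

move_arm(
  commands=[0.4,0,0,0,0.4,0,0,0,0.3,0,0,0,0,0,0,0],
)

```text
time: 26.12
eef_pos: [0.5301, 0.1357, 0.0114]
tcp_rot: [-0.061, 0.705, 0.061, 0.704]
contact_force: [-1.2, -0.7, -1.0]
opening: 0.326
```

```bash
python3 snap.py 11 scene wrist;python3 -c "
import cv2,numpy as np
w=cv2.imread('pics/wrist_11.png')[180:380,200:430];s=cv2.imread('pics/scene_11.png')[180:260,250:340]
cv2.imwrite('pics/c11.png',np.hstack([cv2.resize(w,(400,350)),cv2.resize(s,(400,350),interpolation=cv2.INTER_CUBIC)]))"
```

```text
26.175 [0.5307 0.1357 0.0121] 99.8230881852245 [ 0.0651  0.2764  2.0119  0.      0.8544 -0.1064] [ 0.3459 -0.5574 -1.0882] 0.3212464046568156 [-0.0012 -0.0001 -1.    ]
```

View pics/c11.png

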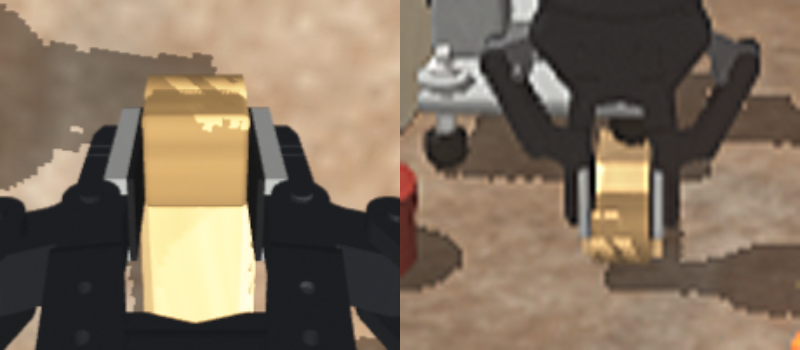

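move_arm(
  commands=[0.1,0,0,0,0.06,0,0,0,0.04,0,0,0,0,0,0,0],
)

```text
time: 26.72
eef_pos: [0.531, 0.1356, 0.0077]
tcp_rot: [-0.06, 0.705, 0.06, 0.704]
contact_force: [-0.3, 0.3, -1.6]
opening: 0.321
```

move_arm(
  commands=[0.03,0,0,0,0,-0.2,0,0,0,-0.2,0,0,0,-0.2,0,0,0,-0.1,0,0,0,0,0,0],
)

```text
time: 27.48
eef_pos: [0.5342, 0.1181, 0.007]
tcp_rot: [-0.06, 0.705, 0.06, 0.705]
contact_force: [0.5, -0.1, -0.0]
opening: 0.315
```

```bash
python3 snap.py 12 scene wrist;python3 -c "
import cv2,numpy as np
w=cv2.imread('pics/wrist_12.png')[180:380,200:430];s=cv2.imread('pics/scene_12.png')[180:260,250:340]
cv2.imwrite('pics/c12.png',np.hstack([cv2.resize(w,(400,350)),cv2.resize(s,(400,350),interpolation=cv2.INTER_CUBIC)]))"
```

```text
27.525 [0.5341 0.1183 0.007 ] 99.78238802071407 [ 0.0324  0.2835  2.0152  0.0001  0.843  -0.1384] [ 0.783  -0.6527 -0.9048] 0.32040239170423007 [-0.      0.0001 -1.    ]
```

View pics/c12.png

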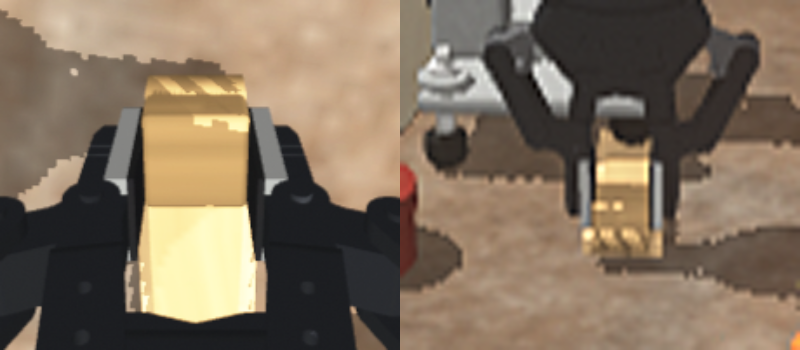

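move_arm(
  commands=[0,-0.1,0,0,0,-0.1,0,0,0,-0.1,0,0,0,-0.1,0,0,0,0,0,0],
)

```text
time: 28.2
eef_pos: [0.5358, 0.1083, 0.007]
tcp_rot: [-0.06, 0.705, 0.06, 0.705]
contact_force: [-0.2, -0.0, 0.4]
opening: 0.321
```

move_arm(
  commands=[0,0,0,0,0,0,0,0],
  jaw=34,
)

```text
time: 28.45
eef_pos: [0.5359, 0.1086, 0.0071]
tcp_rot: [-0.06, 0.704, 0.06, 0.705]
contact_force: [0.4, 0.1, 0.0]
opening: 0.4
```

move_arm(
  commands=[0,0,0,0,0,0,0,0,0,0,0,0],
  jaw=18,
)

```text
time: 28.82
eef_pos: [0.5361, 0.1086, 0.0073]
tcp_rot: [-0.06, 0.704, 0.06, 0.705]
contact_force: [-0.2, 0.4, 1.7]
opening: 0.32
```

```bash
python3 snap.py 13 scene wrist;python3 -c "
import cv2,numpy as np
w=cv2.imread('pics/wrist_13.png')[180:380,200:430];s=cv2.imread('pics/scene_13.png')[180:260,250:340]
cv2.imwrite('pics/c13.png',np.hstack([cv2.resize(w,(400,350)),cv2.resize(s,(400,350),interpolation=cv2.INTER_CUBIC)]))"
```

```text
28.875 [0.5361 0.1086 0.0072] 99.80640734978401 [ 0.0143  0.2825  2.0157  0.0001  0.8427 -0.1569] [0.8481 0.4318 2.7613] 0.3174973569855064 [ 0.0007  0.0001 -1.    ]
```

View pics/c13.png

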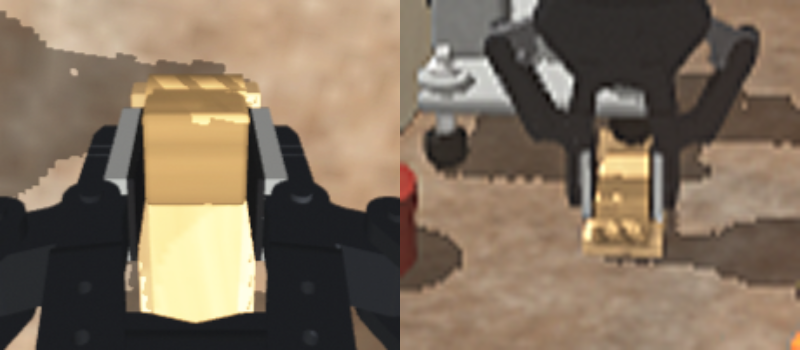

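move_arm(
  commands=[0,-0.08,0,0,0,-0.08,0,0,0,-0.08,0,0,0,0,0,0],
)

```text
time: 29.42
eef_pos: [0.537, 0.1025, 0.0072]
tcp_rot: [-0.06, 0.704, 0.06, 0.705]
contact_force: [-0.7, 2.4, 4.9]
opening: 0.321
```

move_arm(
  commands=[0,-0.08,0,0,0,-0.08,0,0,0,0,0,0],
)

```text
time: 29.8
eef_pos: [0.5377, 0.0985, 0.0072]
tcp_rot: [-0.06, 0.704, 0.06, 0.705]
contact_force: [-1.2, 2.4, 4.6]
opening: 0.316
```

move_arm(
  commands=[0,-0.08,0,0,0,-0.08,0,0,0,0,0,0],
)

```text
time: 30.18
eef_pos: [0.5384, 0.0946, 0.0072]
tcp_rot: [-0.06, 0.704, 0.06, 0.705]
contact_force: [-0.7, 2.3, 4.7]
opening: 0.32
```

move_arm(
  commands=[-0.02,0,0,0,0,0,0,0,0,-0.06,0,0,0,0,0,0],
)

```text
time: 30.68
eef_pos: [0.5382, 0.093, 0.0072]
tcp_rot: [-0.06, 0.705, 0.06, 0.704]
contact_force: [0.4, 0.6, 1.2]
opening: 0.315
```

move_arm(
  commands=[0,-0.06,0,0,0,-0.06,0,0,0,0,0,0],
)

```text
time: 31.05
eef_pos: [0.5386, 0.0902, 0.0073]
tcp_rot: [-0.06, 0.705, 0.06, 0.704]
contact_force: [-0.5, 1.7, 1.4]
opening: 0.317
```

move_arm(
  commands=[0,-0.06,0,0,0,-0.06,0,0,0,0,0,0],
)

```text
time: 31.42
eef_pos: [0.5391, 0.0875, 0.0073]
tcp_rot: [-0.06, 0.705, 0.06, 0.704]
contact_force: [-0.2, 4.1, 0.6]
opening: 0.32
```

move_arm(
  commands=[0,-0.06,0,0,0,-0.06,0,0,0,0,0,0],
)

```text
time: 31.8
eef_pos: [0.5395, 0.085, 0.0073]
tcp_rot: [-0.06, 0.705, 0.061, 0.704]
contact_force: [-2.5, 6.5, 0.7]
opening: 0.318
```

```bash
python3 snap.py 14 top scene;python3 -c "
import cv2,numpy as np
w=cv2.imread('pics/top_14.png')[130:230,260:380];s=cv2.imread('pics/scene_14.png')[170:260,235:335]
cv2.imwrite('pics/c14.png',np.hstack([cv2.resize(w,(400,360)),cv2.resize(s,(400,360),interpolation=cv2.INTER_CUBIC)]))"
```

```text
31.85 [0.5395 0.0849 0.0073] 99.77908194764231 [-0.0302  0.2817  2.0168  0.0014  0.844  -0.2018] [-1.8577  6.3173  0.69  ] 0.31871792070643323 [-0.0009  0.0011 -1.    ]
```

View pics/c14.png

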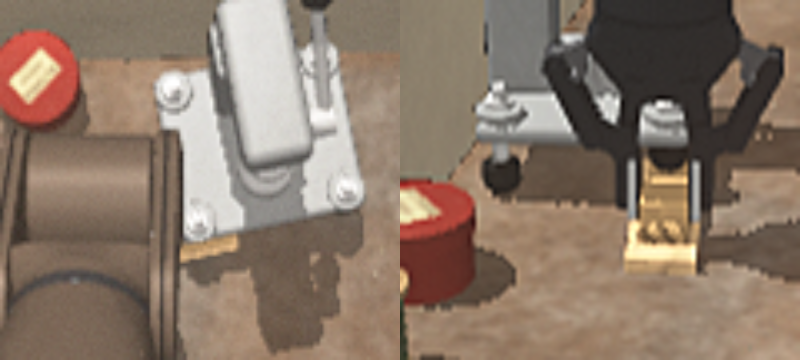

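move_arm(
  commands=[0,0.06,0,0,0,0,0,0],
)

```text
time: 32.15
eef_pos: [0.5395, 0.0851, 0.0073]
tcp_rot: [-0.061, 0.705, 0.06, 0.704]
contact_force: [-1.3, -1.8, -0.8]
opening: 0.315
```

move_arm(
  commands=[0,0.06,0,0,0,0,0,0],
)

```text
time: 32.4
eef_pos: [0.5395, 0.0869, 0.0073]
tcp_rot: [-0.061, 0.704, 0.06, 0.705]
contact_force: [0.7, -2.3, -1.6]
opening: 0.318
```

move_arm(
  commands=[0,-0.06,0,0,0,0,0,0],
)

```text
time: 32.65
eef_pos: [0.5395, 0.0867, 0.0074]
tcp_rot: [-0.06, 0.705, 0.061, 0.704]
contact_force: [0.4, 3.4, -1.4]
opening: 0.315
```

Run:
```python
from h import *
from plant import ctrl
for i in range(4):
    s=ctrl.get_state();print(s['eef_pos'],s['contact_force']);ctrl.read_camera('scene')
```

```text
[0.5395 0.0867 0.0074] [ 0.4133  3.4345 -1.3719]
[0.5395 0.0866 0.0074] [-1.5582  3.3236 -0.4692]
[0.5395 0.0866 0.0075] [-0.7271  4.3864 -0.5095]
[0.5395 0.0866 0.0074] [-1.4231  3.9943 -1.6425]
```

move_arm(
  commands=[0,-0.02,0,0,0,0,0,0],
)

```text
time: 33.1
eef_pos: [0.5396, 0.0858, 0.0074]
tcp_rot: [-0.06, 0.705, 0.061, 0.704]
contact_force: [-0.4, 5.5, -0.2]
opening: 0.317
```

Run:
```python
from h import *
from plant import ctrl
for i in range(3):
    s=ctrl.get_state();print(s['eef_pos'],s['contact_force']);ctrl.read_camera('scene')
```

```text
[0.5396 0.0858 0.0074] [-0.3577  5.5105 -0.155 ]
[0.5396 0.0858 0.0074] [-0.3952  4.7767 -0.9545]
[0.5395 0.0858 0.0074] [-0.7248  5.329  -0.3116]
```

move_arm(
  commands=[0,0.05,0,0,0,0.03,0,0,0,0,0,0],
)

```text
time: 33.62
eef_pos: [0.5395, 0.0865, 0.0074]
tcp_rot: [-0.061, 0.705, 0.06, 0.705]
contact_force: [-0.3, -2.5, -2.2]
opening: 0.319
```

move_arm(
  commands=[0,-0.02,0,0,0,0,0,0],
)

```text
time: 33.88
eef_pos: [0.5396, 0.0865, 0.0075]
tcp_rot: [-0.061, 0.705, 0.06, 0.705]
contact_force: [0.1, -2.3, -2.4]
opening: 0.32
```

move_arm(
  commands=[0,0,0,0,0,0,0,0,0,0,0,0],
  jaw=42,
)

```text
time: 34.25
eef_pos: [0.5398, 0.087, 0.0078]
tcp_rot: [-0.06, 0.704, 0.06, 0.705]
contact_force: [0.0, 0.2, -1.3]
opening: 0.489
```

```bash
python3 snap.py 15 scene wrist; python3 -c "
import cv2,numpy as np
w=cv2.imread('pics/wrist_15.png')[180:380,200:430];s=cv2.imread('pics/scene_15.png')[170:260,235:335]
cv2.imwrite('pics/c15.png',np.hstack([cv2.resize(w,(400,360)),cv2.resize(s,(400,360),interpolation=cv2.INTER_CUBIC)]))"
```

```text
34.3 [0.5398 0.087  0.0078] 99.80670887237812 [-0.0259  0.2813  2.0161  0.0002  0.8436 -0.1972] [ 0.3212 -0.1844  0.0101] 0.48963231209559427 [ 0.0006  0.0001 -1.    ]
```

View pics/c15.png

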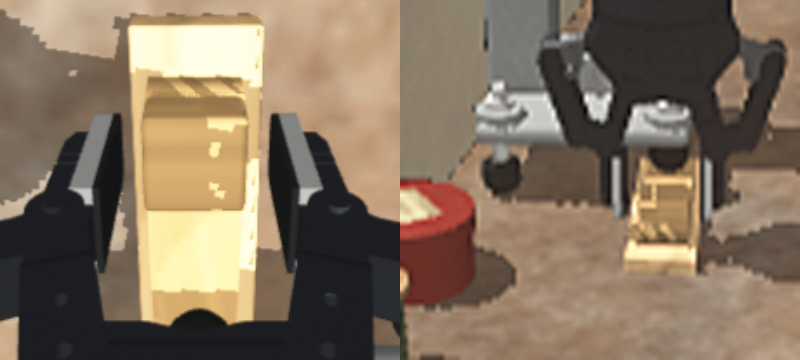

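move_arm(
  commands=[-0.4,0,0,0,-0.8,0,0,0,-0.9,0,0,0,-0.9,0.5,0,0,-0.9,0.9,0,0,-0.9,0.9,0,0,-0.5,0.9,0,0,0,0.9,0,0,0,0.9,0,0,0,0,0,0],
)

```text
time: 35.6
eef_pos: [0.5181, 0.2111, 0.1408]
tcp_rot: [-0.061, 0.704, 0.061, 0.705]
contact_force: [0.1, 0.4, -0.1]
opening: 0.494
```

```bash
python3 snap.py 16 scene wrist top; python3 -c "
import cv2,numpy as np
w=cv2.imread('pics/top_16.png')[120:220,280:390];s=cv2.imread('pics/scene_16.png')[165:245,235:335];s0=cv2.imread('pics/scene0.png')[165:245,235:335];w0=cv2.imread('pics/top0.png')[120:220,280:390]
r=lambda x:cv2.resize(x,(400,300),interpolation=cv2.INTER_CUBIC)
cv2.imwrite('pics/c16.png',np.vstack([np.hstack([r(w0),r(s0)]),np.hstack([r(w),r(s)])]))"
```

```text
35.7 [0.5183 0.2099 0.1404] 99.83037782360189 [ 0.2035  0.1106  1.9305 -0.0004  1.1     0.0321] [0.4906 0.0232 0.5233] 0.4876817545075935 [ 0.0006 -0.0002 -1.    ]
```

View pics/c16.png

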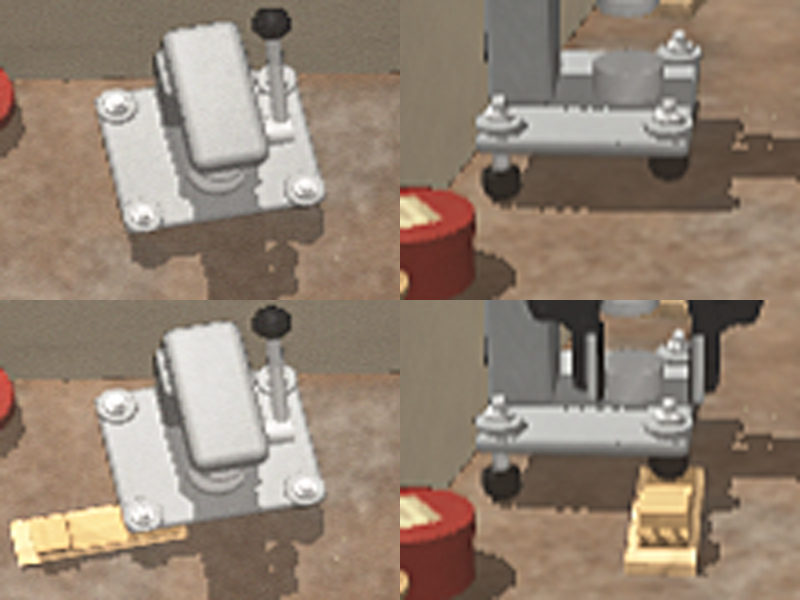

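View pics/wrist_16.png

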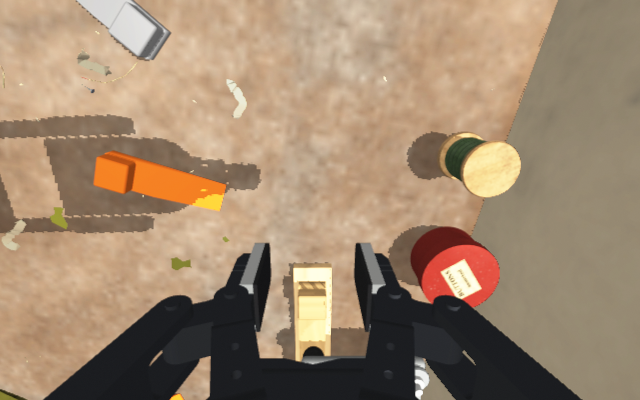

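Run:
```python
import cv2
cv2.imwrite('pics/w16c.png',cv2.resize(cv2.imread('pics/wrist_16.png')[255:365,275:350],None,fx=5,fy=5,interpolation=cv2.INTER_CUBIC))
cv2.imwrite('pics/s16c.png',cv2.resize(cv2.imread('pics/scene_16.png')[195:245,280:330],None,fx=11,fy=11,interpolation=cv2.INTER_CUBIC))
```

View pics/w16c.png

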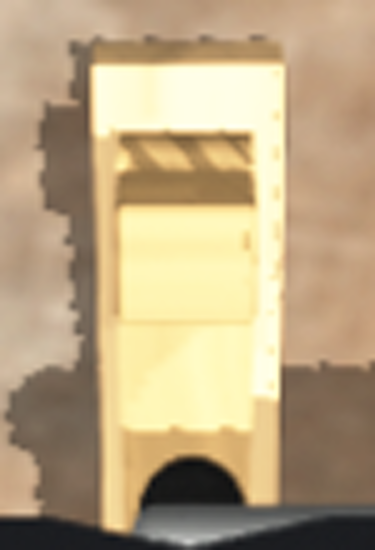

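View pics/s16c.png

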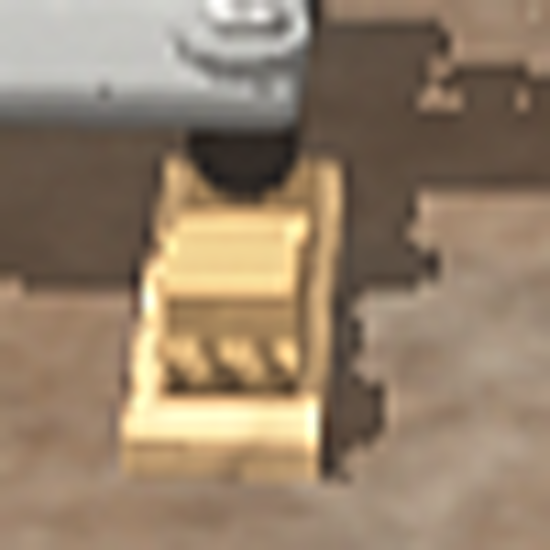

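Run:
```python
from plant import ctrl
print(ctrl.sign_off())
```

```text
the job is handed in; nothing more can be done
None
```

I slid the packer under the front left foot, put the wooden wedge in on top of it thin end first, and handed the job in at about 36 s. The arm was clear of everything.

**Packer:** I gripped it by its outer end and slid it in along the press's side. It lies flat, with about 30 mm of it past the middle of the foot.

**Wedge:** I pushed it in until it bit. The push went to about 6.5 N, slightly past the 4 to 5 N mark, so I drew it back. A second push read about 5.2 N, and I eased it back about 0.7 mm more. Judging by the earlier force readings, that position corresponds to a push of about 4.5 N, or roughly 3.5 N on the foot. I did not push again at the final position to confirm it.

**Last pictures:**
- The foot sits centred on the wedge, and the wedge lies flat on the packer.
- In the scene and top views the press has not visibly moved or tilted.
- The tin and spool are untouched, and nothing came near the tape.
- No picture shows directly whether the front right foot is down. I infer that it is from the forces.

**Checks that disagreed:**
- The fingertips sat about 14 mm behind the TCP instead of 14 mm ahead of it, so my first two tries at gripping the packer closed above it. I measured the offset and corrected for it.
- The wrist camera and the fixed cameras differed by 2 to 4 mm. I mostly went by the wrist camera.
- I was still pulling back with about 2.3 N when I let go of the wedge, so it may have crept out by a few tenths of a millimetre.

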